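# Stack the lugged parts tray on the cradle tray by feel

## Robot

A 6-joint arm with a two-finger parallel gripper is mounted at the origin on a cart in front of the work surface, level with it; the furniture and walls round the work are solid. World frame = base frame: x ahead of the robot, y to its left, z up, the work surface at z = 0. Lengths are in m, angles in degrees, forces in N, time in s.
With the tool pointing down it reaches from about 0.35 to 0.925 m from the base axis. Payload 6.4 kg.
Tool frame: the origin (TCP) lies on the front face of the gripper's body, between the roots of the fingers; the fingertips stand 97 mm ahead of it and the grasp point (between the pads) lies robot.grip_point_offset ahead of it (robot.grip_point_offset is the distance from the TCP to the grasp point, in m); z points along the fingers, x is the direction in which the jaws open and shut, and the axes are right-handed (so a half turn about z gives the same grasp; the last joint's range is limited). The gripper opens to 94 mm and grips with 3 to 60 N. Pads are 16 mm wide; open, the fingers measure 119 mm over their backs; the gripper's body (75 mm by 177 mm) begins 78 mm behind the grasp point.
Start: joints at [-83.887, 14.043, 89.255, -0, 76.702, -9.975], TCP at [0.18, -0.625, 0.303] pointing down, gripper open.
Joint ranges: [-179.41, 179.41], [-58.25, 129.5], [7.25, 145.43], [-54.29, 234.29], [11.92, 165.04], [-157.13, 157.13]. Speed limits (degrees/s): [147.25, 147.25, 180, 180, 180, 180].

## Interface

Orientations are given as a 3x3 rotation matrix whose columns are the frame's x, y, z axes.
In Python, from workcell import readout, vision, robot gives the robot as it stands. The module is installed in compiled form; this text tells all that it offers.
- The arm moves only by the tool servo_tool, never from a script. Its argument "motion" is a list of rows, each an object with "rotation": the turn, a rotation vector about the tool's x, y, z normalised to -1 to 1, where 1 is pi/2 rad, a list of three; "slide": the shift along the tool's x, y, z normalised to -1 to 1, where 1 is 500 mm, a list of three; "grip": the gripper command: -1 is shut, 1 is fully open, values between are in proportion. In form: [{"rotation": [ax, ay, az], "slide": [dx, dy, dz], "grip": grip}, ...]. A call has 1 to 12 rows; each row is the pose to reach, as a shift and turn from the pose measured when the call began, along the tool's axes at that moment; what a row does not reach only later rows make up. A row lasts 1/8 s, in which the tool goes at most 62.5 mm and 10.7 degrees, less where a joint would pass 70% of its speed; a pose out of reach is approached as far as the arm can. A call with a number of a shift or a turn outside -1 to 1 is refused whole. A call with a gripper value outside its range is refused whole. The fingers move at their own pace and stop on an object; "newtons" is the grip in N (left out, the last holds). Time passes only in rows, so rows that repeat a pose let the fingers close. It gives the time, the measured TCP pose, the force and the opening at its end, in the units of the state.
- readout.get_state(): the state, without advancing time (a new reading comes with each control period).
- vision.capture(name): name is "scene" or "top"; returns the picture (400x640x3 uint8, red, green, blue); there is no depth.
- vision.camera_params(name): a dict with "fov_y" (degrees; the focal length in pixels is half the picture's height over the tangent of half this angle, whatever the lens; pixels are square), "cx", "cy" (the principal point, pixels), "view" (4x4, takes a point from world to camera coordinates). Camera axes: x right, y up, looking along -z (the intrinsics and any distortion apply to the point x, -y, -z); pixel columns grow to the right and rows downward; lengths in m; the calibration is good to about 2 mm. A picture is of the moment at which its call begins. camera_params takes no time and is no camera call.
- robot.sign_off(): hands the job in, once; it reports no verdict.
The state is a dict: "time": time; "joint_pos": joint angles; "qd": joint speeds; "tau": joint torques, N m; "ee_pos": TCP position; "ee_rot": TCP orientation; "ft_force": force on the tool from outside, world axes, zero at the start; "moment": the same for the moment, N m; "width": finger opening in m.
Only numpy, scipy, OpenCV 4.12 (cv2) and the standard library are available. Lean on these libraries where they do the work, as an engineer would, in place of code of your own. Each camera call takes 0.05 s, during which the arm holds its last target.

## Task

Pick up the parts tray with the carrying handle and stack it on the socketed tray in the cradle, feeling along the ledges until all four corner lugs drop into their sockets and it sits fully home, level and square; then let go. The lower tray may stand off the middle of its cradle, and it must never be pressed harder than 25 N. Leave the loose parts lying round about where they are.

Things in the scene. Friction and masses are not known exactly. Their poses are not given: they have to be found in the camera images.
- upper_tray: Loose grey open tray with bridge handle, 0.35 to 0.6 kg, rim 116 (x) by 192 mm (y), 46 mm high. Origin amid its four lugs at the level of their feet (z = 0 standing on the trolley). Round lugs: diameter 14 mm (12 at the foot, last 1.5 mm tapered), 12 mm long, at x = +-42, y = +-78 mm; above them the flat underside. z up. Alike when turned by half a turn.
- handle (a point): Middle of the upper tray's handle, 85 mm above the tray's origin: a straight flat steel bar along the tray's y, 18 mm wide (x), 14 mm high, 170 mm clear length. Grip it here, across the tray's x. The bar's underside is 32 mm above the tray's rim.
- cradle: Fixed dark steel cradle, 184 (x) by 218 mm (y); origin at the centre of its underside, z up. It carries the lower tray, which is true to it in y and yaw but stands up to 12 mm off its middle along the cradle's x, either way; that offset is not reported. Rubber buffers under the lower tray yield downward about 1 mm per 6 N, 6 mm at most; sideways it holds up to 50 N.
- ledge_level (a point): Point on the cradle's z axis, 54 mm up, level with the lower tray's two flat ledges (at its y ends, each 150 mm in x, 40 mm in y, centred at y = +-78 mm; open middle between). Each ledge has two square sockets, 18 by 18 mm, deeper than the lugs, at x = +-42, y = +-78 mm from the lower tray's own middle. Lug feet on the ledges put the upper tray's origin at this height.
- seat_level (a point): Point on the cradle's z axis, 42 mm up: height of the upper tray's origin when all lugs are 12 mm deep in the sockets and its underside rests on the ledges (up to 2 mm lower as the buffers give). The tray's x is then parallel to the cradle's x, either way round, and it stands off this point along x by the lower tray's offset.
- bolt_mid: Loose steel bolt, 78 mm long, lying near the front edge between the two trays; origin at the centre of its underside. To be left alone.
- nylon_mid: Loose white nylon block, 24 by 50 by 24 mm, near the front edge; origin at the centre of its underside. To be left alone.
- bearing_left: Loose ball bearing ring, 47 mm wide, 14 mm high, lying at the back left; origin at the centre of its underside. To be left alone.
- fork_right: Loose grey fork bracket with a small wheel, 60 by 82 by 90 mm, standing near the right edge; origin at the centre of its underside. To be left alone.
- wheel_right: Loose yellow wheel, 56 mm across, 22 mm high, lying at the front right; origin at the centre of its underside. To be left alone.

How it is judged (in metres and radians):
On the way:
1. the tray is lifted clear of the trolley (height (world z) of upper_tray above 0.058 m), for 0.1 s.
At the end, for the whole second after the job is handed in: The upper tray stands at rest with all four lugs in the sockets: its origin 35 to 46 mm above the cradle's, within 20 mm of it in plan, tilted by less than 2 degrees and square to the cradle within 3.4 degrees (z of upper_tray in the frame of cradle between 0.035 and 0.046 m and horizontal distance between upper_tray and cradle below 0.02 m and angle between the x axis of upper_tray and the x axis of cradle, either way round below 0.06 rad and angle between upper_tray's own z axis and vertical below 0.035 rad and linear speed of upper_tray below 0.02 m/s); the robot touches nothing.
It fails at once if the upper tray presses on the lower tray or cradle with more than 25 N (contact force between upper_tray and cradle above 25 N).
It fails at once if a bystander is shifted by more than 30 mm (distance of any of bolt_mid, nylon_mid, bearing_left, fork_right, wheel_right from where it was at the start of the episode above 0.03 m).
It also fails if it takes over 64 s, if anything falls off the work surface, if the arm or the gripper's body presses on something with over 40 N, if the wrist force passes 120 N, or if a joint passes its speed limit or range.

## Working session

There is one attempt and no reset: what is moved stays moved. The work goes in short steps, Python scripts to look and compute and a tool call to move; the robot and the scene stay as the last step left them, time stands still between calls to the robot, and variables do not carry over. Pictures are saved under pics/ and viewed, and the job is handed in when it is done.

Besides the shell and the picture viewer there is one more tool, called after "Emit:" as name([rows], argument=value, ...), one row to a line, values as JSON. servo_tool: Moves the arm, as the interface text tells. Its arguments: {"type":"object","properties":{"motion":{"type":"array"},"newtons":{"type":"number"}},"required":["motion"]}

```bash
mkdir -p pics; python3 - <<'E'
from workcell import readout, vision, robot
import cv2
for n in ("scene","top"):
    im=vision.capture(n); cv2.imwrite(f"pics/{n}0.png",im[:,:,::-1]); print(vision.camera_params(n))
print(readout.get_state(), robot.grip_point_offset)
E
```

```text
{'fov_y': 51.40673874303196, 'cx': 323.9130498212939, 'cy': 198.27461498303876, 'view': array([[-0.79104105, -0.61130791, -0.0235945 ,  0.34334538],
       [ 0.35894849, -0.4950248 ,  0.79126887, -0.31881359],
       [-0.49538878,  0.61745695,  0.61101299, -1.1722333 ],
       [ 0.        ,  0.        ,  0.        ,  1.        ]])}
{'fov_y': 47.6267883567492, 'cx': 316.0311543586831, 'cy': 196.61663431147173, 'view': array([[-2.29333686e-03, -9.99995757e-01, -1.79620383e-03,
        -1.09505383e-01],
       [ 9.88622932e-01, -2.53739389e-03,  1.50393685e-01,
        -5.33613787e-01],
       [-1.50397605e-01, -1.43086491e-03,  9.88624556e-01,
        -1.53893663e+00],
       [ 0.00000000e+00,  0.00000000e+00,  0.00000000e+00,
         1.00000000e+00]])}
{'time': 0.1, 'joint_pos': array([-8.38872872e+01,  1.40783465e+01,  8.93175688e+01,  7.87964423e-04,
        7.67028423e+01, -9.97585008e+00]), 'qd': array([-0.0699571 , -0.13344172, -0.15760345, -0.02341968,  0.026235  ,
       -0.04847913]), 'tau': array([-8.31281523e-04, -4.16915166e+01, -3.15525305e+01,  6.86065340e-02,
        3.09563661e-02, -4.73223645e-05]), 'ee_pos': array([ 0.18008983, -0.6241597 ,  0.30167855]), 'ee_rot': array([[ 2.77119666e-01, -9.60835398e-01, -1.70233993e-04],
       [-9.60833917e-01, -2.77119543e-01,  1.71526975e-03],
       [-1.69526706e-03, -3.11768388e-04, -9.99998514e-01]]), 'ft_force': array([-1.05903909,  0.40014786, -0.25103128]), 'moment': array([-0.02248726,  0.01904118,  0.00104631]), 'width': 0.09419195268648818} 0.0784
```

View pics/scene0.png

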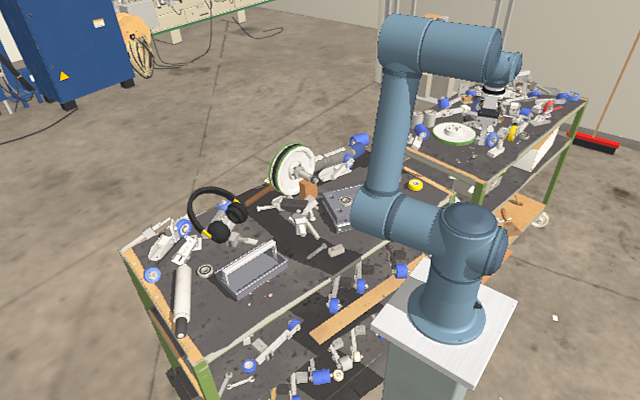

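View pics/top0.png

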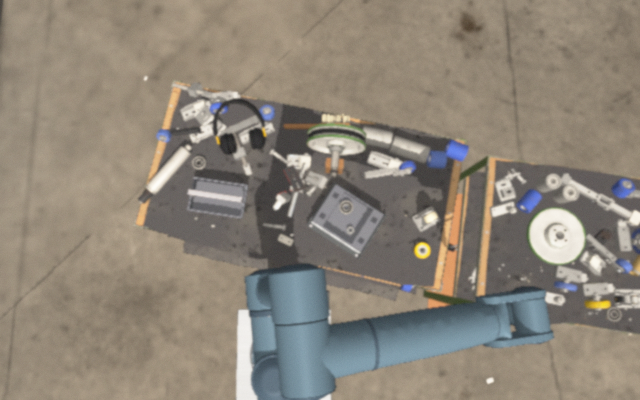

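The top view shows the upper tray with its handle at about (217,197) and the cradle with the lower tray at about (346,217). I'll zoom in on both.

```bash
python3 - <<'E'
import cv2
im=cv2.imread("pics/top0.png")
cv2.imwrite("pics/c1.png",cv2.resize(im[165:230,175:260],None,fx=9,fy=9,interpolation=cv2.INTER_CUBIC))
cv2.imwrite("pics/c2.png",cv2.resize(im[170:270,295:400],None,fx=6,fy=6,interpolation=cv2.INTER_CUBIC))
im=cv2.imread("pics/scene0.png")
cv2.imwrite("pics/c3.png",cv2.resize(im[150:310,200:400],None,fx=3.7,fy=3.7,interpolation=cv2.INTER_CUBIC))
E
```

```text
(no output)
```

View pics/c1.png

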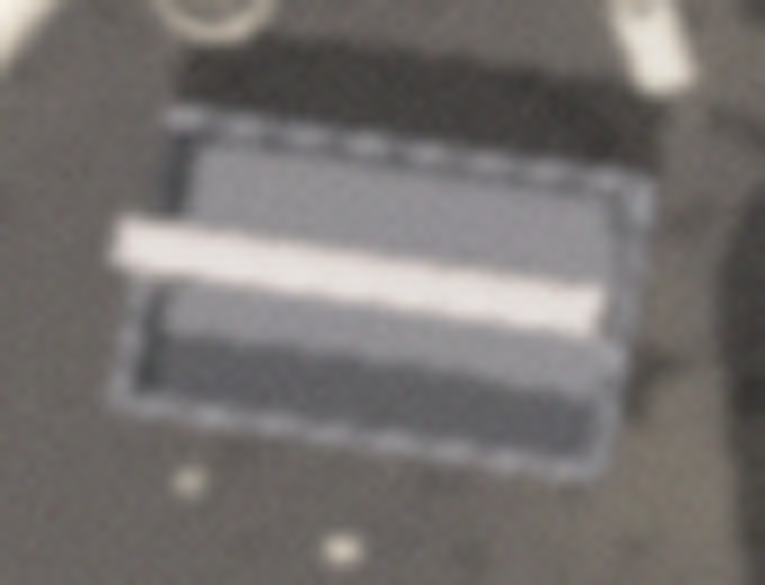

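View pics/c2.png

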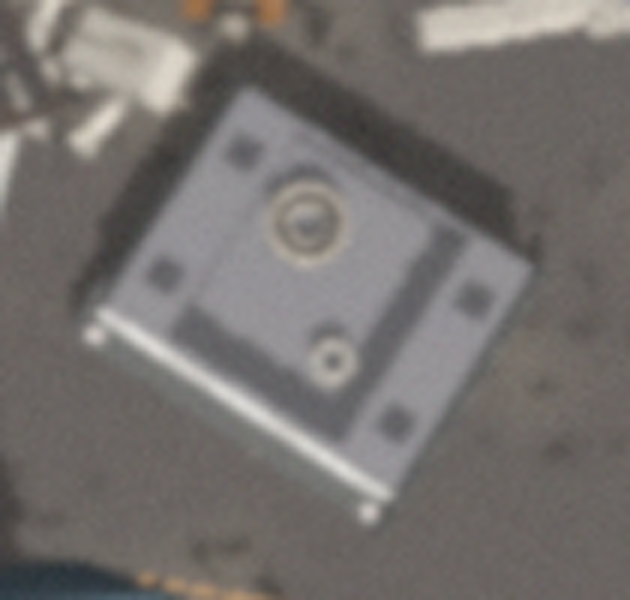

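View pics/c3.png

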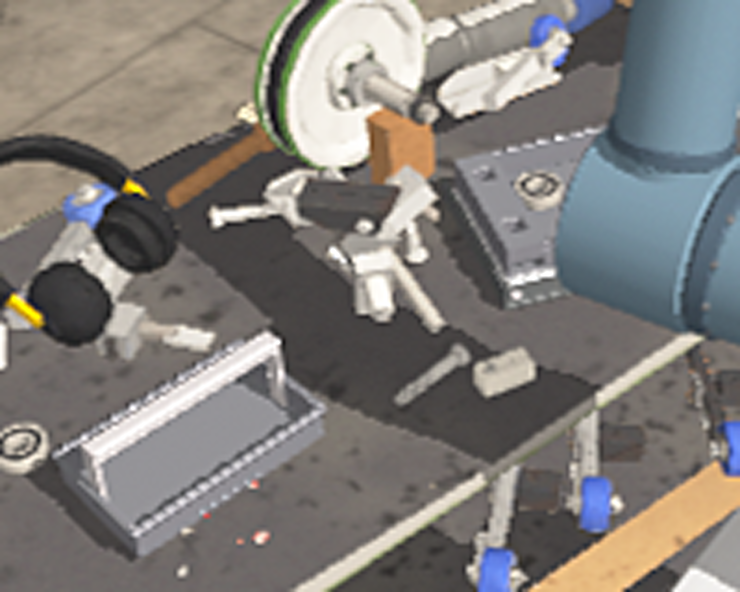

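```bash
cat > h.py <<'E'
import numpy as np, cv2
from workcell import vision, readout
def ray(name,uv,z):
    p=vision.camera_params(name); V=p['view']; R=V[:3,:3]; t=V[:3,3]
    f=200/np.tan(np.radians(p['fov_y'])/2)
    uv=np.atleast_2d(uv).astype(float)
    d=np.c_[(uv[:,0]-p['cx'])/f,-(uv[:,1]-p['cy'])/f,-np.ones(len(uv))]
    C=-R.T@t; w=d@R
    return C+w*((z-C[2])/w[:,2])[:,None]
def proj(name,P):
    p=vision.camera_params(name); V=p['view']
    f=200/np.tan(np.radians(p['fov_y'])/2)
    c=np.atleast_2d(P)@V[:3,:3].T+V[:3,3]
    return np.c_[p['cx']+f*c[:,0]/-c[:,2],p['cy']-f*c[:,1]/-c[:,2]]
E
python3 - <<'E'
from h import *
g=cv2.cvtColor(cv2.imread("pics/top0.png"),cv2.COLOR_BGR2GRAY).astype(float)
S=np.array([(243,150),(166,272),(475,298),(398,423)])
S=(S+.5)/6-.5+[295,170]
out=[]
for u,v in S:
    for _ in range(5):
        ys,xs=np.mgrid[int(round(v))-5:int(round(v))+6,int(round(u))-5:int(round(u))+6]
        w=np.clip(150-g[ys,xs],0,None); bg=np.median(g[ys,xs]); w=np.clip(bg-8-g[ys,xs],0,None)*(np.hypot(xs-u,ys-v)<4.5)
        u,v=(w*xs).sum()/w.sum(),(w*ys).sum()/w.sum()
    out.append((u,v))
out=np.array(out);print(S,out)
P=ray("top",out,.054);print(P)
a,b,c,d=P[:,:2]
n=np.linalg.norm
print(n(a-b),n(c-d),n(a-c),n(b-d),P.mean(0))
for q in(c-a,d-b):print("y dir",np.degrees(np.arctan2(q[1],q[0])))
for q in(b-a,d-c):print("x dir",np.degrees(np.arctan2(q[1],q[0])))
def tr(uv):return (np.array(uv,float)+.5)/9-.5+[175,165]
rim=ray("top",tr([(168,108),(657,180),(600,480),(115,400)]),.046)
print("rim",rim)
for i in range(4):
    q=rim[(i+1)%4]-rim[i];print(n(q),np.degrees(np.arctan2(q[1],q[0])))
print(rim.mean(0))
h=ray("top",tr([(117,242),(600,311)]),.092);print("handle",h,h.mean(0),n(h[1]-h[0]),np.degrees(np.arctan2(*(h[1]-h[0])[1::-1])))
E
```

```text
[[335.08333333 194.58333333]
 [322.25       214.91666667]
 [373.75       219.25      ]
 [360.91666667 240.08333333]] [[335.22928709 195.02697495]
 [321.9494382  215.28838951]
 [373.66733068 219.58167331]
 [360.58098592 240.17077465]]
[[ 0.53664167 -0.17717574  0.054     ]
 [ 0.46637591 -0.13098682  0.054     ]
 [ 0.45114546 -0.30814919  0.054     ]
 [ 0.3809162  -0.26211105  0.054     ]]
0.0840874069736116 0.08397416485785816 0.1564085891638888 0.156514940519486 [ 0.45876981 -0.2196057   0.054     ]
y dir -123.13550064464528
y dir -123.09414563981842
x dir 146.681240586122
x dir 146.753529673388
rim [[0.60453926 0.3185137  0.046     ]
 [0.57562601 0.12786666 0.046     ]
 [0.45893706 0.14732619 0.046     ]
 [0.49028432 0.33449685 0.046     ]]
0.19282704597242484 -98.62367787243255
0.118300404452014 170.53224583279368
0.1897775205875117 80.49236665658808
0.11536746807182754 -7.963442402992427
[0.53234666 0.23205085 0.046     ]
handle [[0.54425469 0.32292542 0.092     ]
 [0.51762454 0.14105732 0.092     ]] [0.53093962 0.23199137 0.092     ] 0.18380743095917887 -98.33037107064189
```

```bash
cat >> h.py <<'E'
from scipy.spatial.transform import Rotation as Ro
def plan(xyz,yaw):
    s=readout.get_state(); R=np.array(s['ee_rot']); p=np.array(s['ee_pos'])
    c,d=np.cos(np.radians(yaw)),np.sin(np.radians(yaw))
    T=np.array([[c,d,0],[d,-c,0],[0,0,-1]])
    sl=R.T@(np.array(xyz)-p)/.5; ro=Ro.from_matrix(R.T@T).as_rotvec()/(np.pi/2)
    print("t",round(s['time'],2),"pos",p.round(4),"F",s['ft_force'].round(2),"M",s['moment'].round(2),"w",round(s['width'],4))
    print("rot",ro.round(4).tolist(),"slide",sl.round(4).tolist(), "mm",np.linalg.norm(sl)*500)
E
python3 - <<'E'
from h import *
g=cv2.cvtColor(cv2.imread("pics/top0.png"),cv2.COLOR_BGR2GRAY)
m=np.zeros_like(g);m[185:205,184:246]=1
ys,xs=np.nonzero((g>175)&(m>0))
w=g[ys,xs].astype(float)-150
P=ray("top",np.c_[xs,ys],.092)[:,:2]
c=(P*w[:,None]).sum(0)/w.sum();u,s,v=np.linalg.svd((P-c)*np.sqrt(w)[:,None],full_matrices=False);print(len(P),c,np.degrees(np.arctan2(v[0,1],v[0,0])))
t=(P-c)@v[0];print(np.ptp(t),np.ptp((P-c)@v[1]))
c=np.array([.531,.232]);
plan([.50,-.20,.30],-33); plan([.531,.232,.26],-8.4)
E
```

```text
302 [0.53012888 0.23111106] 81.32192508216808
0.18180326013998 0.01941495548272182
t 0.1 pos [ 0.1801 -0.6242  0.3017] F [-1.06  0.4  -0.25] M [-0.02  0.02  0.  ] w 0.0942
rot [-0.0006, 0.001, -0.4546] slide [-0.6378, -0.8498, 0.0047] mm 531.2784471155987
t 0.1 pos [ 0.1801 -0.6242  0.3017] F [-1.06  0.4  -0.25] M [-0.02  0.02  0.  ] w 0.0942
rot [-0.0008, 0.0008, -0.7279] slide [-1.4506, -1.1488, 0.0862] mm 926.2205388104983
```

Emit:
servo_tool([
  {"rotation": [0, 0, -0.45], "slide": [-0.64, -0.85, 0], "grip": 1},
  {"rotation": [0, 0, -0.45], "slide": [-0.64, -0.85, 0], "grip": 1},
  {"rotation": [0, 0, -0.45], "slide": [-0.64, -0.85, 0], "grip": 1},
  {"rotation": [0, 0, -0.45], "slide": [-0.64, -0.85, 0], "grip": 1},
  {"rotation": [0, 0, -0.45], "slide": [-0.64, -0.85, 0], "grip": 1},
  {"rotation": [0, 0, -0.45], "slide": [-0.64, -0.85, 0], "grip": 1},
  {"rotation": [0, 0, -0.45], "slide": [-0.64, -0.85, 0], "grip": 1},
  {"rotation": [0, 0, -0.45], "slide": [-0.64, -0.85, 0], "grip": 1},
  {"rotation": [0, 0, -0.45], "slide": [-0.64, -0.85, 0], "grip": 1},
  {"rotation": [0, 0, -0.45], "slide": [-0.64, -0.85, 0], "grip": 1},
  {"rotation": [0, 0, -0.45], "slide": [-0.64, -0.85, 0], "grip": 1},
], newtons=40)

```text
time: 1.48
ee_pos: [0.4993, -0.1994, 0.302]
ee_rot: [[0.835, -0.551, -0.001], [-0.551, -0.835, 0.002], [-0.002, -0.001, -1.0]]
ft_force: [0.2, 0.6, -0.5]
width: 0.0939
```

```bash
python3 - <<'E'
from h import *
plan([.531,.2317,.24],-8.7)
E
```

```text
t 1.48 pos [ 0.4993 -0.1994  0.302 ] F [ 0.19  0.64 -0.53] M [ 0.   -0.07 -0.  ] w 0.0939
rot [-0.0008, 0.001, -0.2748] slide [-0.4219, -0.7542, 0.1254] mm 436.6344902370327
```

Emit:
servo_tool([
  {"rotation": [0, 0, -0.275], "slide": [-0.422, -0.754, 0.05], "grip": 1},
  {"rotation": [0, 0, -0.275], "slide": [-0.422, -0.754, 0.05], "grip": 1},
  {"rotation": [0, 0, -0.275], "slide": [-0.422, -0.754, 0.05], "grip": 1},
  {"rotation": [0, 0, -0.275], "slide": [-0.422, -0.754, 0.05], "grip": 1},
  {"rotation": [0, 0, -0.275], "slide": [-0.422, -0.754, 0.05], "grip": 1},
  {"rotation": [0, 0, -0.275], "slide": [-0.422, -0.754, 0.05], "grip": 1},
  {"rotation": [0, 0, -0.275], "slide": [-0.422, -0.754, 0.05], "grip": 1},
  {"rotation": [0, 0, -0.275], "slide": [-0.422, -0.754, 0.1254], "grip": 1},
  {"rotation": [-0.001, 0.001, -0.275], "slide": [-0.422, -0.754, 0.1254], "grip": 1},
  {"rotation": [-0.001, 0.001, -0.275], "slide": [-0.422, -0.754, 0.1254], "grip": 1},
])

```text
time: 2.72
ee_pos: [0.5316, 0.2304, 0.241]
ee_rot: [[0.988, -0.153, 0.001], [-0.153, -0.988, -0.0], [0.001, 0.0, -1.0]]
ft_force: [-0.4, -0.6, 0.6]
width: 0.0942
```

```bash
python3 - <<'E'
from h import *
plan([.531,.2317,.1634],-8.7)
im=vision.capture("top"); cv2.imwrite("pics/t1.png",cv2.resize(im[140:260,240-80:400,::-1],None,fx=3,fy=3))
im=vision.capture("scene"); cv2.imwrite("pics/s1.png",cv2.resize(im[150:310,180:380,::-1],None,fx=3,fy=3))
E
```

```text
t 2.73 pos [0.5316 0.2304 0.241 ] F [-0.36 -0.55  0.63] M [-0.02 -0.09  0.  ] w 0.0942
rot [0.0, -0.0005, -0.0011] slide [-0.0017, -0.0024, 0.1551] mm 77.5659177262733
```

View pics/s1.png

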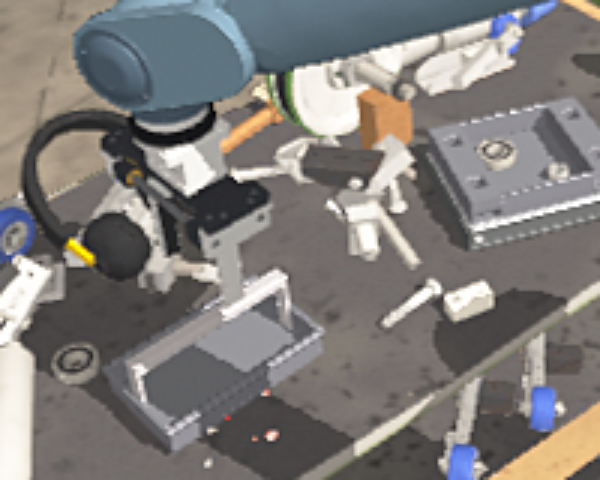

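View pics/t1.png

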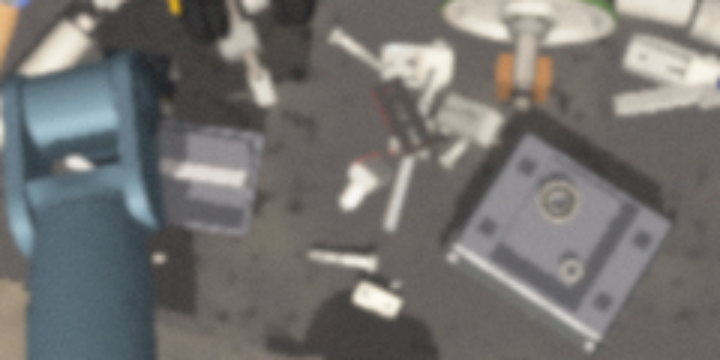

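```bash
python3 - <<'E'
from h import *
def box(c,yaw,hx,hy,z):
    a=np.radians(yaw);X=np.array([np.cos(a),np.sin(a)]);Y=np.array([-X[1],X[0]])
    return np.array([[*(np.array(c)+i*hx*X+j*hy*Y),z] for i,j in((1,1),(1,-1),(-1,-1),(-1,1))])
T=[(box((.531,.2317),-8.7,.058,.096,.046),(0,255,0)),(box((.531,.2317),-8.7,.009,.091,.092),(0,0,255))]
for sx in(-1,1):
  for sy in(-1,1):
    a=np.radians(-33.2);X=np.array([np.cos(a),np.sin(a)]);Y=np.array([-X[1],X[0]])
    T.append((box(np.array([.4588,-.2196])+.042*sx*X+.078*sy*Y,-33.2,.009,.009,.054),(0,255,255)))
im=cv2.imread("pics/scene0.png"); im1=vision.capture("scene")[:,:,::-1]
def draw(im,name,x0,y0,w,h,k,o):
    big=cv2.resize(im[y0:y0+h,x0:x0+w],None,fx=k,fy=k,interpolation=cv2.INTER_CUBIC)
    for B,c in T:
        q=(proj(name,B)-[x0,y0]+.5)*k
        cv2.polylines(big,[np.round(q).astype(int)],True,c,1)
    cv2.imwrite(o,big)
draw(im,"scene",210,235,85,70,8,"pics/o1.png")
draw(im1,"scene",315,175,85,65,8,"pics/o2.png")
draw(cv2.imread("pics/top0.png"),"top",180,170,75,60,8,"pics/o3.png")
E
```

```text
(no output)
```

View pics/o1.png

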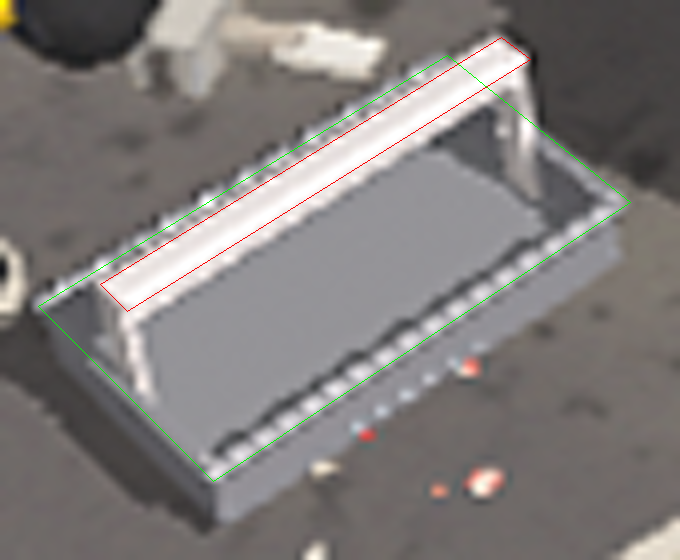

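View pics/o2.png

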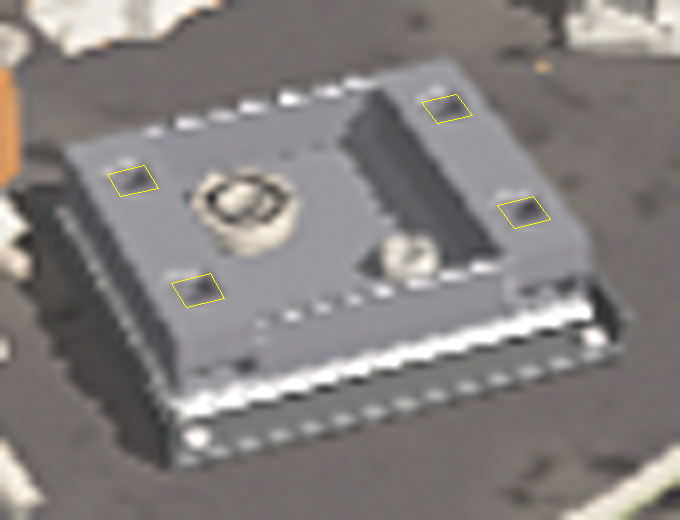

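View pics/o3.png

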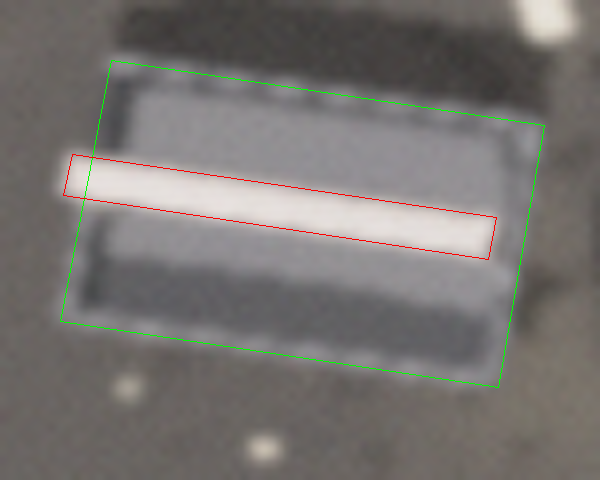

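The overlays agree with both cameras. The red and green outlines sit on the handle and rim, and the yellow boxes sit on the sockets to about 1 mm. Next: descend and grip.

Emit:
servo_tool([
  {"rotation": [0, 0, 0], "slide": [-0.002, -0.002, 0.05], "grip": 1},
  {"rotation": [0, 0, 0], "slide": [-0.002, -0.002, 0.1], "grip": 1},
  {"rotation": [0, 0, 0], "slide": [-0.002, -0.002, 0.13], "grip": 1},
  {"rotation": [0, 0, 0], "slide": [-0.002, -0.002, 0.154], "grip": 1},
  {"rotation": [0, 0, 0], "slide": [-0.002, -0.002, 0.154], "grip": 1},
])

```text
time: 3.5
ee_pos: [0.531, 0.2318, 0.1643]
ee_rot: [[0.988, -0.153, 0.002], [-0.153, -0.988, 0.0], [0.002, -0.0, -1.0]]
ft_force: [-1.2, 0.1, -0.6]
width: 0.0939
```

Emit:
servo_tool([
  {"rotation": [0, 0, 0], "slide": [0, 0, 0], "grip": -1},
  {"rotation": [0, 0, 0], "slide": [0, 0, 0], "grip": -1},
  {"rotation": [0, 0, 0], "slide": [0, 0, 0], "grip": -1},
  {"rotation": [0, 0, 0], "slide": [0, 0, 0], "grip": -1},
  {"rotation": [0, 0, 0], "slide": [0, 0, 0], "grip": -1},
  {"rotation": [0, 0, 0], "slide": [0, 0, 0], "grip": -1},
  {"rotation": [0, 0, 0], "slide": [0, 0, 0], "grip": -1},
  {"rotation": [0, 0, 0], "slide": [0, 0, 0], "grip": -1},
], newtons=45)

```text
time: 4.5
ee_pos: [0.5316, 0.2318, 0.1646]
ee_rot: [[0.988, -0.153, 0.003], [-0.153, -0.988, 0.0], [0.003, -0.001, -1.0]]
ft_force: [0.5, -0.1, -3.7]
width: 0.0176
```

```bash
python3 - <<'E'
from h import *
plan([.531,.2317,.1634],-8.7)
E
```

```text
t 4.5 pos [0.5316 0.2318 0.1646] F [ 0.47 -0.08 -3.7 ] M [0.02 0.1  0.  ] w 0.0176
rot [-0.0004, -0.0021, -0.0009] slide [-0.0011, 0.0004, 0.0023] mm 1.3063884832475428
```

Emit:
servo_tool([
  {"rotation": [0, 0, 0], "slide": [0, 0, -0.01], "grip": -1},
  {"rotation": [0, 0, 0], "slide": [0, 0, -0.03], "grip": -1},
  {"rotation": [0, 0, 0], "slide": [0, 0, -0.07], "grip": -1},
  {"rotation": [0, 0, 0], "slide": [0, 0, -0.12], "grip": -1},
  {"rotation": [0, 0, 0], "slide": [0, 0, -0.17], "grip": -1},
  {"rotation": [0, 0, 0], "slide": [0, 0, -0.22], "grip": -1},
  {"rotation": [0, 0, 0], "slide": [0, 0, -0.25], "grip": -1},
  {"rotation": [0, 0, 0], "slide": [0, 0, -0.25], "grip": -1},
  {"rotation": [0, 0, 0], "slide": [0, 0, -0.25], "grip": -1},
  {"rotation": [0, 0, 0], "slide": [0, 0, -0.25], "grip": -1},
])

```text
time: 5.75
ee_pos: [0.5306, 0.2317, 0.2882]
ee_rot: [[0.988, -0.153, 0.001], [-0.153, -0.988, -0.0], [0.001, 0.0, -1.0]]
ft_force: [-0.3, -0.5, -4.8]
width: 0.0177
```

```bash
python3 - <<'E'
from h import *
plan([.4588,-.2196,.28],-33.2)
im=vision.capture("scene"); cv2.imwrite("pics/s2.png",cv2.resize(im[130:310,180:380,::-1],None,fx=3.3,fy=3.3))
E
```

```text
t 5.75 pos [0.5306 0.2317 0.2882] F [-0.29 -0.46 -4.81] M [-0.03 -0.07  0.02] w 0.0177
rot [0.0001, -0.0006, 0.2713] slide [-0.0042, 0.9139, 0.0166] mm 457.03492586590556
```

View pics/s2.png

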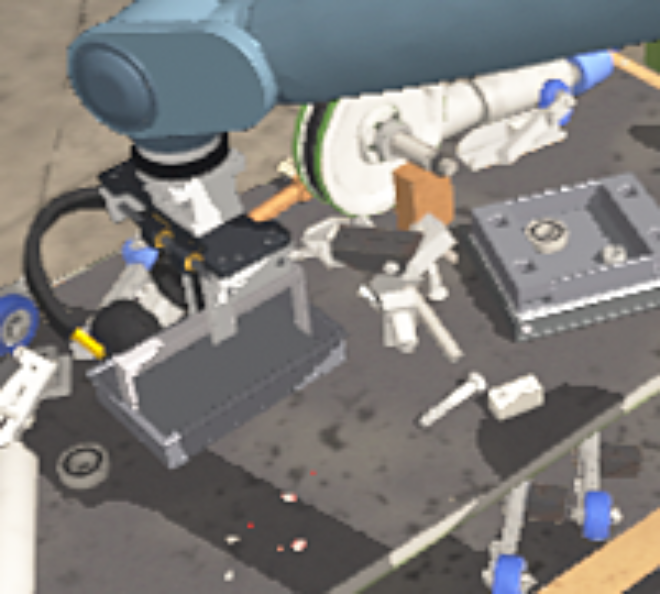

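Emit:
servo_tool([
  {"rotation": [0, 0, 0], "slide": [0, 0.03, -0.04], "grip": -1},
  {"rotation": [0, 0, 0.03], "slide": [0, 0.09, -0.06], "grip": -1},
  {"rotation": [0, 0, 0.06], "slide": [-0.001, 0.18, -0.06], "grip": -1},
  {"rotation": [0, 0, 0.09], "slide": [-0.002, 0.28, -0.06], "grip": -1},
  {"rotation": [0, 0, 0.12], "slide": [-0.002, 0.38, -0.06], "grip": -1},
  {"rotation": [0, 0, 0.15], "slide": [-0.003, 0.48, -0.06], "grip": -1},
  {"rotation": [0, 0, 0.18], "slide": [-0.003, 0.58, -0.06], "grip": -1},
  {"rotation": [0, 0, 0.21], "slide": [-0.004, 0.68, -0.06], "grip": -1},
  {"rotation": [0, 0, 0.24], "slide": [-0.004, 0.78, -0.06], "grip": -1},
  {"rotation": [0, 0, 0.26], "slide": [-0.004, 0.86, -0.06], "grip": -1},
  {"rotation": [0, 0, 0.271], "slide": [-0.004, 0.9, -0.06], "grip": -1},
  {"rotation": [0, 0, 0.271], "slide": [-0.004, 0.914, -0.06], "grip": -1},
])

```text
time: 7.3
ee_pos: [0.4586, -0.2205, 0.3191]
ee_rot: [[0.836, -0.548, 0.002], [-0.548, -0.836, -0.0], [0.002, -0.001, -1.0]]
ft_force: [-0.8, 0.7, -4.6]
width: 0.0178
```

Emit:
servo_tool([
  {"rotation": [0, 0, 0], "slide": [0, 0, 0], "grip": -1},
  {"rotation": [0, 0, 0], "slide": [0, 0, 0], "grip": -1},
  {"rotation": [0, 0, 0], "slide": [0, 0, 0], "grip": -1},
])

```text
time: 7.68
ee_pos: [0.4588, -0.2196, 0.3191]
ee_rot: [[0.837, -0.547, 0.002], [-0.547, -0.837, -0.0], [0.002, -0.001, -1.0]]
ft_force: [0.5, -0.2, -4.6]
width: 0.0175
```

```bash
python3 - <<'E'
from h import *
plan([.4588,-.2196,.235],-33.2)
for n in("scene","top"):
    im=vision.capture(n); cv2.imwrite(f"pics/{n}3.png",im[:,:,::-1])
    c=im[120:260,270:420] if n=="scene" else im[150:280,270:420]
    cv2.imwrite(f"pics/c{n}3.png",cv2.resize(c[:,:,::-1],None,fx=4,fy=4))
E
```

```text
t 7.67 pos [ 0.4588 -0.2196  0.3191] F [ 0.5  -0.22 -4.62] M [-0.01 -0.02  0.01] w 0.0175
rot [-0.0005, -0.001, 0.0005] slide [-0.0003, 0.0001, 0.1681] mm 84.05553649695993
```

View pics/cscene3.png

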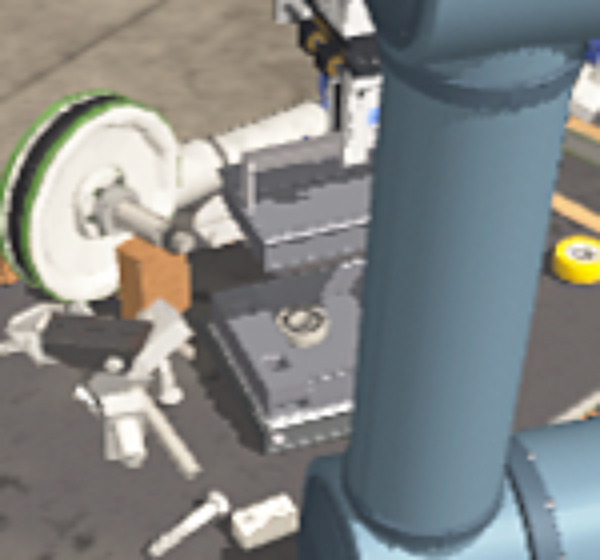

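View pics/ctop3.png

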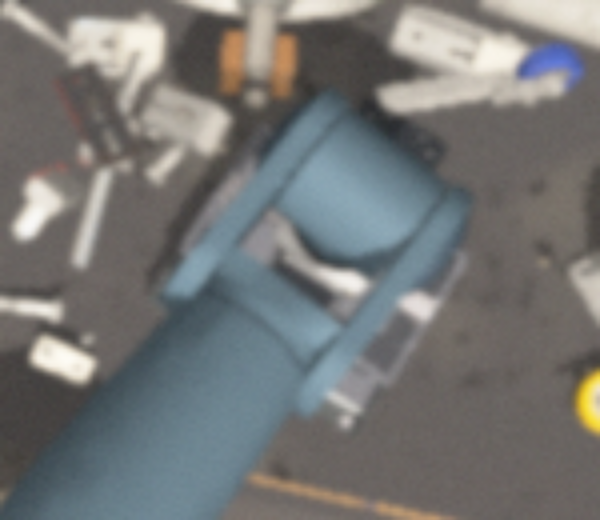

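Emit:
servo_tool([
  {"rotation": [0, 0, 0], "slide": [0, 0, 0.04], "grip": -1},
  {"rotation": [0, 0, 0], "slide": [0, 0, 0.09], "grip": -1},
  {"rotation": [0, 0, 0], "slide": [0, 0, 0.13], "grip": -1},
  {"rotation": [0, 0, 0], "slide": [0, 0, 0.16], "grip": -1},
  {"rotation": [0, 0, 0], "slide": [0, 0, 0.175], "grip": -1},
  {"rotation": [0, 0, 0], "slide": [0, 0, 0.18], "grip": -1},
  {"rotation": [0, 0, 0], "slide": [0, 0, 0.182], "grip": -1},
  {"rotation": [0, 0, 0], "slide": [0, 0, 0.184], "grip": -1},
  {"rotation": [0, 0, 0], "slide": [0, 0, 0.184], "grip": -1},
])

```text
time: 8.9
ee_pos: [0.4591, -0.22, 0.2274]
ee_rot: [[0.837, -0.547, 0.002], [-0.547, -0.837, -0.001], [0.002, -0.001, -1.0]]
ft_force: [-0.3, -0.1, -4.4]
width: 0.0174
```

```bash
python3 - <<'E'
from h import *
plan([.4588,-.2196,.2206],-33.2)
E
```

```text
t 8.9 pos [ 0.4591 -0.22    0.2274] F [-0.32 -0.14 -4.39] M [-0.02 -0.02 -0.04] w 0.0174
rot [-0.0004, -0.0014, 0.0002] slide [-0.0009, -0.0005, 0.0136] mm 6.8291957774865555
```

Emit:
servo_tool([
  {"rotation": [0, -0.0014, 0], "slide": [-0.0009, -0.0005, 0.006], "grip": -1},
  {"rotation": [0, -0.0014, 0], "slide": [-0.0009, -0.0005, 0.011], "grip": -1},
  {"rotation": [0, -0.0014, 0], "slide": [-0.0009, -0.0005, 0.014], "grip": -1},
  {"rotation": [0, -0.0014, 0], "slide": [-0.0009, -0.0005, 0.016], "grip": -1},
  {"rotation": [0, -0.0014, 0], "slide": [-0.0009, -0.0005, 0.016], "grip": -1},
])

```text
time: 9.52
ee_pos: [0.4588, -0.2196, 0.2193]
ee_rot: [[0.837, -0.547, 0.0], [-0.547, -0.837, 0.001], [-0.0, -0.001, -1.0]]
ft_force: [-1.4, -0.1, -4.4]
width: 0.0175
```

Emit:
servo_tool([
  {"rotation": [0, 0, 0], "slide": [0, 0, 0.002], "grip": -1},
  {"rotation": [0, 0, 0], "slide": [0, 0, 0.003], "grip": -1},
  {"rotation": [0, 0, 0], "slide": [0, 0, 0.003], "grip": -1},
])

```text
time: 9.9
ee_pos: [0.4588, -0.2196, 0.2178]
ee_rot: [[0.837, -0.547, 0.0], [-0.547, -0.837, 0.001], [-0.0, -0.001, -1.0]]
ft_force: [-0.2, -0.6, -4.3]
width: 0.0178
```

Passing ledge level with no resistance so far. I'll keep going down in small steps.

Emit:
servo_tool([
  {"rotation": [0, 0, 0], "slide": [0, 0, 0.002], "grip": -1},
  {"rotation": [0, 0, 0], "slide": [0, 0, 0.003], "grip": -1},
  {"rotation": [0, 0, 0], "slide": [0, 0, 0.003], "grip": -1},
])

```text
time: 10.28
ee_pos: [0.4588, -0.2195, 0.2162]
ee_rot: [[0.837, -0.547, 0.0], [-0.547, -0.837, 0.001], [-0.0, -0.001, -1.0]]
ft_force: [-0.2, 0.1, -3.7]
width: 0.0176
```

Emit:
servo_tool([
  {"rotation": [0, 0, 0], "slide": [0, 0, 0.001], "grip": -1},
  {"rotation": [0, 0, 0], "slide": [0, 0, 0.002], "grip": -1},
  {"rotation": [0, 0, 0], "slide": [0, 0, 0.002], "grip": -1},
])

```text
time: 10.65
ee_pos: [0.4588, -0.2195, 0.2152]
ee_rot: [[0.837, -0.547, 0.0], [-0.547, -0.837, 0.001], [-0.0, -0.001, -1.0]]
ft_force: [0.6, 0.6, -5.7]
width: 0.0179
```

Emit:
servo_tool([
  {"rotation": [0, 0, 0], "slide": [0, 0, 0.002], "grip": -1},
  {"rotation": [0, 0, 0], "slide": [0, 0, 0.004], "grip": -1},
  {"rotation": [0, 0, 0], "slide": [0, 0, 0.004], "grip": -1},
])

```text
time: 11.02
ee_pos: [0.4587, -0.2195, 0.213]
ee_rot: [[0.837, -0.547, -0.0], [-0.547, -0.837, 0.001], [-0.0, -0.001, -1.0]]
ft_force: [0.3, 0.2, -4.7]
width: 0.0176
```

Emit:
servo_tool([
  {"rotation": [0, 0, 0], "slide": [0, 0, 0.002], "grip": -1},
  {"rotation": [0, 0, 0], "slide": [0, 0, 0.004], "grip": -1},
  {"rotation": [0, 0, 0], "slide": [0, 0, 0.004], "grip": -1},
])

```text
time: 11.4
ee_pos: [0.4587, -0.2195, 0.2109]
ee_rot: [[0.837, -0.547, -0.0], [-0.547, -0.837, 0.001], [-0.0, -0.001, -1.0]]
ft_force: [0.7, -0.2, -4.1]
width: 0.0178
```

```bash
python3 - <<'E'
from h import *
plan([.4588,-.2196,.2066],-33.2)
E
```

```text
t 11.4 pos [ 0.4587 -0.2195  0.2109] F [ 0.66 -0.16 -4.1 ] M [-0.05 -0.07 -0.01] w 0.0178
rot [-0.0004, 0.0003, 0.0003] slide [0.0002, 0.0001, 0.0087] mm 4.347471048653514
```

Emit:
servo_tool([
  {"rotation": [0, 0, 0], "slide": [0, 0, 0.002], "grip": -1},
  {"rotation": [0, 0, 0], "slide": [0, 0, 0.004], "grip": -1},
  {"rotation": [0, 0, 0], "slide": [0, 0, 0.004], "grip": -1},
])

```text
time: 11.78
ee_pos: [0.4587, -0.2195, 0.2088]
ee_rot: [[0.837, -0.547, -0.0], [-0.547, -0.837, 0.001], [-0.001, -0.001, -1.0]]
ft_force: [1.7, -0.3, -4.2]
width: 0.0175
```

Emit:
servo_tool([
  {"rotation": [0, 0, 0], "slide": [0, 0, 0.001], "grip": -1},
  {"rotation": [0, 0, 0], "slide": [0, 0, 0.003], "grip": -1},
  {"rotation": [0, 0, 0], "slide": [0, 0, 0.003], "grip": -1},
])

```text
time: 12.15
ee_pos: [0.4587, -0.2195, 0.2073]
ee_rot: [[0.837, -0.547, -0.0], [-0.547, -0.837, 0.001], [-0.001, -0.001, -1.0]]
ft_force: [-0.2, -1.3, -3.4]
width: 0.0178
```

Emit:
servo_tool([
  {"rotation": [0, 0, 0], "slide": [0, 0, 0.001], "grip": -1},
  {"rotation": [0, 0, 0], "slide": [0, 0, 0.002], "grip": -1},
  {"rotation": [0, 0, 0], "slide": [0, 0, 0.002], "grip": -1},
])

```text
time: 12.52
ee_pos: [0.4587, -0.2196, 0.2064]
ee_rot: [[0.837, -0.547, -0.0], [-0.547, -0.837, 0.001], [-0.0, -0.001, -1.0]]
ft_force: [-0.1, 0.0, -4.1]
width: 0.0174
```

Still no contact at seat level. I'll feel for the seat in 0.5–1 mm steps.

Emit:
servo_tool([
  {"rotation": [0, 0, 0], "slide": [0, 0, 0.001], "grip": -1},
  {"rotation": [0, 0, 0], "slide": [0, 0, 0.002], "grip": -1},
  {"rotation": [0, 0, 0], "slide": [0, 0, 0.002], "grip": -1},
])

```text
time: 12.9
ee_pos: [0.4589, -0.2197, 0.2057]
ee_rot: [[0.837, -0.547, 0.0], [-0.547, -0.837, 0.0], [-0.0, -0.001, -1.0]]
ft_force: [1.2, 1.1, -0.8]
width: 0.0172
```

```bash
python3 - <<'E'
from h import *
plan([.4588,-.2196,.2066],-33.2)
E
```

```text
t 12.9 pos [ 0.4589 -0.2197  0.2057] F [ 1.16  1.13 -0.76] M [ 0.1   0.17 -0.01] w 0.0172
rot [-0.0003, 0.0, 0.0003] slide [-0.0002, -0.0, -0.0017] mm 0.8697219383783943
```

The weight is now coming off the wrist (Fz went from -4.4 to -0.8 N), with the tray origin at about 41 mm, so it is seated. Now release and retreat.

Emit:
servo_tool([
  {"rotation": [0, 0, 0], "slide": [0, 0, 0.0005], "grip": -0.5},
  {"rotation": [0, 0, 0], "slide": [0, 0, 0.0005], "grip": -0.3},
  {"rotation": [0, 0, 0], "slide": [0, 0, 0], "grip": 0},
  {"rotation": [0, 0, 0], "slide": [0, 0, 0], "grip": 0.3},
  {"rotation": [0, 0, 0], "slide": [0, 0, 0], "grip": 0.6},
  {"rotation": [0, 0, 0], "slide": [0, 0, 0], "grip": 0.6},
  {"rotation": [0, 0, 0], "slide": [0, 0, 0], "grip": 0.6},
])

```text
time: 13.78
ee_pos: [0.4589, -0.2197, 0.2057]
ee_rot: [[0.837, -0.547, 0.0], [-0.547, -0.837, 0.0], [-0.0, -0.001, -1.0]]
ft_force: [-0.4, -0.5, 0.2]
width: 0.0747
```

Emit:
servo_tool([
  {"rotation": [0, 0, 0], "slide": [0, 0, -0.03], "grip": 0.6},
  {"rotation": [0, 0, 0], "slide": [0, 0, -0.08], "grip": 0.6},
  {"rotation": [0, 0, 0], "slide": [0, 0, -0.15], "grip": 0.6},
  {"rotation": [0, 0, 0], "slide": [0, 0, -0.2], "grip": 0.6},
  {"rotation": [0, 0, 0], "slide": [0, 0, -0.25], "grip": 0.6},
  {"rotation": [0, 0, 0], "slide": [0.05, 0.1, -0.25], "grip": 0.6},
  {"rotation": [0, 0, 0], "slide": [0.08, 0.2, -0.25], "grip": 0.6},
  {"rotation": [0, 0, 0], "slide": [0.1, 0.3, -0.25], "grip": 0.6},
  {"rotation": [0, 0, 0], "slide": [0.1, 0.4, -0.25], "grip": 0.6},
  {"rotation": [0, 0, 0], "slide": [0.1, 0.5, -0.25], "grip": 0.6},
  {"rotation": [0, 0, 0], "slide": [0.1, 0.5, -0.25], "grip": 0.6},
])

```text
time: 15.15
ee_pos: [0.3622, -0.4586, 0.3316]
ee_rot: [[0.835, -0.551, 0.001], [-0.551, -0.835, -0.001], [0.001, 0.0, -1.0]]
ft_force: [-0.7, 0.1, -0.3]
width: 0.0753
```

```bash
python3 - <<'E'
from h import *
plan([.4588,-.2196,.2066],-33.2)
def box(c,yaw,hx,hy,z):
    a=np.radians(yaw);X=np.array([np.cos(a),np.sin(a)]);Y=np.array([-X[1],X[0]])
    return np.array([[*(np.array(c)+i*hx*X+j*hy*Y),z] for i,j in((1,1),(1,-1),(-1,-1),(-1,1))])
T=[(box((.4588,-.2196),-33.2,.058,.096,.088),(0,255,0)),(box((.4588,-.2196),-33.2,.009,.091,.134),(0,0,255))]
for n,(x0,y0,w,h) in dict(scene=(260,130,160,120),top=(270,150,150,120)).items():
    im=vision.capture(n)[:,:,::-1]; cv2.imwrite(f"pics/{n}4.png",im)
    big=cv2.resize(im[y0:y0+h,x0:x0+w],None,fx=5,fy=5,interpolation=cv2.INTER_CUBIC)
    for B,c in T: cv2.polylines(big,[np.round((proj(n,B)-[x0,y0]+.5)*5).astype(int)],True,c,1)
    cv2.imwrite(f"pics/f{n}4.png",big)
E
```

```text
t 15.15 pos [ 0.3622 -0.4586  0.3316] F [-0.71  0.15 -0.3 ] M [ 0.01 -0.08 -0.02] w 0.0753
rot [0.0002, -0.0005, -0.0024] slide [-0.1023, -0.5055, 0.2498] mm 286.53069910685787
```

View pics/fscene4.png

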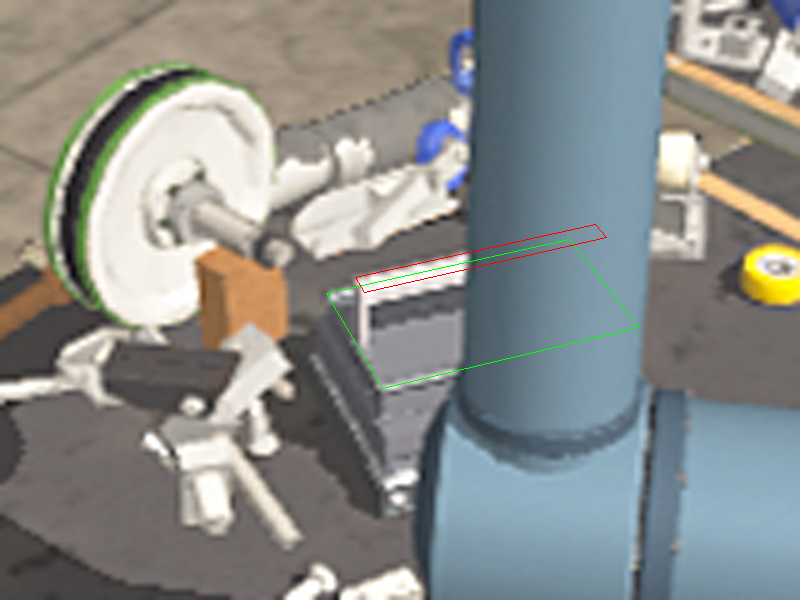

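View pics/ftop4.png

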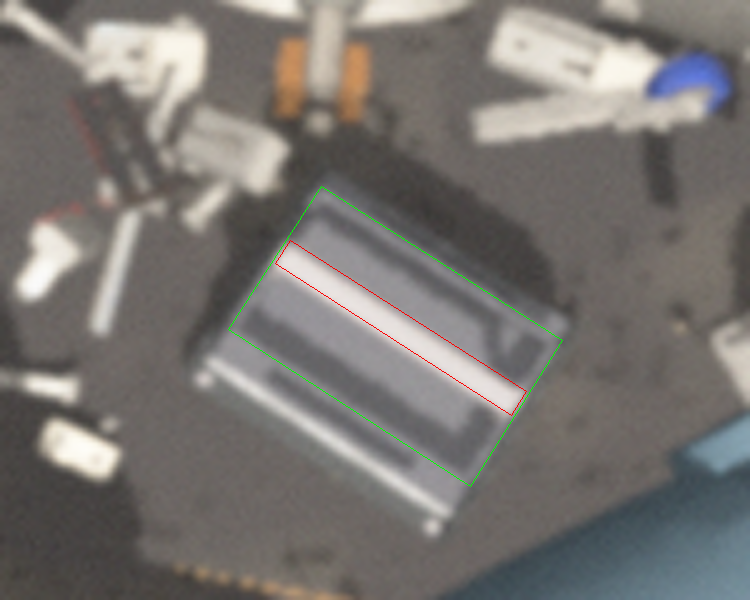

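View pics/top4.png

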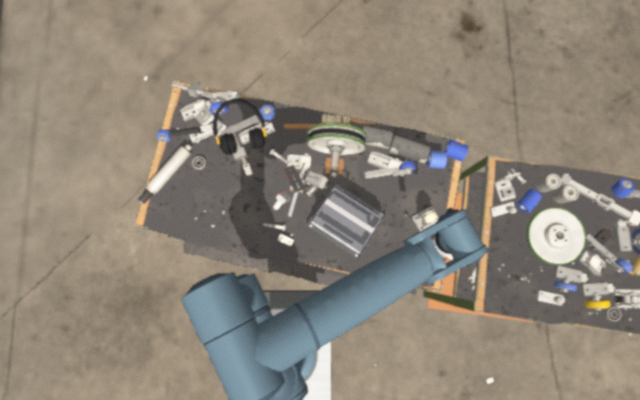

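The released tray lies right on its predicted seated outline in both views. The gripper is clear and empty, and the bystanders look unmoved. Handing in.

```bash
python3 -c "
from workcell import robot
print(robot.sign_off())"
```

```text
the job is handed in; nothing more can be done
None
```

The upper tray is stacked on the lower tray with its lugs in the sockets, released, and the job is handed in at about 15 s of the 64 s allowed. `sign_off` reports no verdict.

**What I did:** I found the tray's handle and the four sockets in the top picture and checked both against the scene camera; they agreed to about 1 mm. Because the sockets were visible, their measured middle already included the lower tray's offset. I gripped the handle, carried the tray over and lowered it in steps of about 1 to 2 mm. The lugs dropped straight in, so no searching along the ledges was needed.

**Last checks:**
- **Seating:** contact came with the tray's origin about 41 mm up. The lower tray was then carrying about 3.7 N, well under the 25 N limit.
- **Position:** after release, the tray lies on its predicted seated outline in both pictures, and the tool was vertical and in line with the sockets when it let go. The arm hides part of the tray in the scene picture.
- **Clearance:** the wrist force is near zero and the gripper is clear of everything. The loose parts look unmoved by eye, but the arm partly hides the wheel and the fork bracket in the top picture, and I did not measure them.

No check failed or disagreed.

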